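# Put the two tins away in the divided crate

## Robot

A 6-joint arm with a two-finger parallel gripper is mounted at the origin on a cart in front of the work surface, level with it; the furniture and walls round the work are solid. World frame = base frame: x ahead of the robot, y to its left, z up, the work surface at z = 0. Lengths are in mm, angles in rad, forces in N, time in s.
With the tool pointing down it reaches from about 400 to 925 mm from the base axis. Payload 12.5 kg.
Tool frame: the origin (TCP) lies midway between the tips of the shut fingers; the grasp point (between the pads) lies 19 mm behind it; z points along the fingers, y is the direction in which the jaws open and shut (so a half turn about z gives the same grasp; the last joint's range is limited). The gripper opens to 95 mm and grips with 3 to 60 N. Pads are 20 mm wide; open, the fingers measure 119 mm over their backs; the gripper's body (75 mm by 180 mm) begins 59 mm behind the grasp point.
Start: joints at [-1.341, 0.491, 1.559, -0, 1.092, -0.106], TCP at [205.976, -590.102, 214.661] pointing down, gripper open.
Joint ranges: [-3.1, 3.1], [-0.84, 2.19], [0.05, 2.79], [-1.13, 4.28], [0.06, 2.93], [-2.69, 2.69]. Speed limits (rad/s): [2.22, 2.22, 2.79, 3.14, 3.14, 3.14].

## Interface

Orientations are given as [roll, pitch, yaw] about the fixed x, y, z axes, in that order (R = Rz(yaw) Ry(pitch) Rx(roll)).
In Python, from cell import env gives the robot as it stands.
- The arm moves only by the tool drive_tool, never from a script. Its argument "increments" is a list of rows, each a list of 2 entries, a list of its own where there are three numbers: the shift along the tool's x, y, z as a fraction of full scale, then the turn, a rotation vector about the tool's x, y, z as a fraction of full scale. In form: [[[x, y, z], [ax, ay, az]], ...]. A call has 1 to 5 rows; each row shifts and turns the commanded pose from where the row before left it, along the tool's axes as they then stand; what a row does not reach is not made up. Full scale, the value 1, is 30 mm for a shift and 0.08 rad for a turn. A row lasts 1/12 s, in which the tool goes at most 41.7 mm and 7.16 degrees, less where a joint would pass 70% of its speed; a pose out of reach is approached as far as the arm can. A call with a number of a shift or a turn outside -1 to 1 is refused whole. A call with a gripper value outside its range is refused whole. "jaw" is the opening, from -1 (shut) to 1 (fully open), so that 0 is half open, set as the call begins (left out, the last holds). The fingers move at their own pace and stop on an object; the grip force is fixed at half the most. Time passes only in rows, so rows that do not move let the fingers close. It gives the time, the measured TCP pose, the force and the opening at its end, in the units of the state.
- env.state(): the state, without advancing time (a new reading comes with each control period).
- env.read_camera(name): name is "scene" or "top"; returns a dict with "pixels" (480x640x3 uint8, blue, green, red), "vertical_fov" (degrees; the focal length in pixels is half the picture's height over the tangent of half this angle, whatever the lens; pixels are square), "cx", "cy" (the principal point, pixels), "world_to_cam" (4x4, takes a point from world to camera coordinates). Camera axes: x right, y down, z forward; pixel columns grow to the right and rows downward; lengths in mm; the calibration is good to about 2 mm. A picture is of the moment at which its call begins. There is no depth.
- env.job_done(): hands the job in, once; it reports no verdict.
Trained networks look in a picture, given as the dict that the camera call returned (one of the last four; its "shot" number tells which), for a name from the list of things; names that differ only in an ending like _2 or _b are one class to them, and where a whole thing is asked for, a point or a joint stands for the part that bears it (a point fixed in the world has none). Each returns a list of dicts, best first, with "score" (0 to 1); they miss things now and then, are a little off and sometimes report something else, mostly with a low value. They report only what shows in the picture. A call takes as long as a camera call.
- env.boxes_of(target, picture): "point" ([x, y, z] in mm, in world coordinates, good to about 4 mm: the middle of the surface that is visible of it).
- env.tip_of(target, picture): "point" ([x, y, z] in mm, in world coordinates, good to about 4 mm: a listed point, or the origin of a listed thing).
The state is a dict: "t": time; "joints": joint angles; "qvel": joint speeds; "tau": joint torques, N m; "eef_pos": TCP position; "tcp_rot": TCP orientation; "ft_force": force on the tool from outside, world axes, zero at the start; "moment": the same for the moment, N m; "opening": opening from 0.0 (shut) to 1.0 (fully open).
Only numpy, scipy, OpenCV 4.12 (cv2) and the standard library are available. Lean on these libraries where they do the work, as an engineer would, in place of code of your own. Each camera call takes 0.05 s, during which the arm holds its last target.

## Task

Put the two small tall tins that stand on the bench away in the three-cell wooden crate: each upright and flat on the bottom of its own empty cell. Set them down gently, do not drop them, and leave the wider, flatter tin standing in the cell it already occupies.

Things in the scene. Friction and masses are not known exactly. Their poses are not given: they have to be found in the camera images.
- crate: light wooden crate, brass corners, fixed, 92 (its x) x 264 (y) x 24 mm high. Origin: centre of underside; z up. Three 80 x 80 mm cells in a row along y, centres at y = -86, 0, +86 mm, x = 0; 6 mm walls and dividers, tops at z = 24 mm. Floor at z = 6 mm; the two empty cells have a fixed 2 mm cork liner, so a tin stands at z = 8 mm. One cell, varying, holds the flat tin.
- tin_1: small round closed grey metal tin, 48 mm across and 38 mm high, 0.08 kg give or take a third; one of two alike that stand upright on the bench to the robot's right of the crate. Origin at the centre of its underside, z up when upright
- tin_2: small round closed grey metal tin, 48 mm across and 38 mm high, 0.08 kg give or take a third; one of two alike that stand upright on the bench to the robot's right of the crate. Origin at the centre of its underside, z up when upright
- wax_tin: wider, flatter round grey metal tin, 56 mm across and 28 mm high, loose, standing upright within a few mm of the centre of one cell of the crate: that cell is taken. Origin at the centre of its underside, z up

How it is judged:
By the outcome, as a careful person would: the job done as asked, in the order asked, and still so for the second after the job is handed in, with the robot touching nothing.
It also fails if it takes over 48 s, if anything falls off the work surface, if the arm or the gripper's body presses on something with over 40 N, if the wrist force passes 120 N, or if a joint passes its speed limit or range.

## Working session

There is one attempt and no reset: what is moved stays moved. The work goes in short steps, Python scripts to look and compute and a tool call to move; the robot and the scene stay as the last step left them, time stands still between calls to the robot, and variables do not carry over. Pictures are saved under pics/ and viewed, and the job is handed in when it is done.

Besides the shell and the picture viewer there is one more tool, called after "Emit:" by a JSON object that holds its "api" and its "payload", one argument or row to a line. drive_tool: Moves the arm, as the interface text tells. Its arguments: {"type":"object","properties":{"increments":{"type":"array","items":{"type":"array"}},"jaw":{"type":"number"}},"required":["increments"]}

```bash
mkdir -p pics; ls; python3 - <<'E'
from cell import env
import cv2, numpy as np
s=env.state(); print({k:np.round(v,3).tolist() for k,v in s.items()})
for c in ("scene","top"):
    p=env.read_camera(c); cv2.imwrite(f"pics/{c}0.png",p["pixels"])
    print(c,p["vertical_fov"],p["cx"],p["cy"],np.round(p["world_to_cam"],3).tolist())
    for n in ("tin_1","wax_tin","crate"):
        for f in ("boxes_of","tip_of"):
            print(n,f,[(round(d["score"],2),np.round(d["point"],1).tolist()) for d in getattr(env,f)(n,p)])
E
```

```text
pics
{'t': 0.0, 'joints': [-1.341, 0.492, 1.559, -0.0, 1.092, -0.106], 'qvel': [-0.002, -0.001, 0.001, -0.001, 0.0, 0.001], 'tau': [0.004, -61.264, -25.818, 0.069, 0.048, -0.0], 'eef_pos': [205.907, -589.845, 214.058], 'tcp_rot': [-3.14, -0.0, 0.336], 'ft_force': [0.547, -0.224, -0.422], 'moment': [0.006, 0.029, -0.03], 'opening': 1.001}
scene 44.75527103902116 321.38754135137856 246.67995372259253 [[-0.564, -0.826, 0.015, 347.809], [-0.594, 0.393, -0.702, 325.71], [0.574, -0.405, -0.712, 797.231], [0.0, 0.0, 0.0, 1.0]]
tin_1 boxes_of [(0.88, [602.2, -157.4, 34.4]), (0.61, [495.2, -90.5, 31.3])]
tin_1 tip_of [(0.74, [612.6, -160.9, 0.1]), (0.59, [502.2, -91.2, 1.8])]
wax_tin boxes_of [(0.85, [549.3, 320.7, 36.3])]
wax_tin tip_of [(0.65, [557.7, 317.7, 8.8])]
crate boxes_of [(0.78, [527.7, 257.8, 15.1])]
crate tip_of [(0.68, [538.5, 234.5, -0.6])]
top 47.481251326085086 325.2292799485607 234.03200147163602 [[-0.026, -0.999, 0.025, 54.881], [-0.983, 0.021, -0.183, 537.221], [0.182, -0.029, -0.983, 841.543], [0.0, 0.0, 0.0, 1.0]]
tin_1 boxes_of [(0.7, [604.7, -159.1, 34.3]), (0.69, [499.3, -94.1, 32.7])]
tin_1 tip_of [(0.63, [605.5, -163.1, -1.5])]
wax_tin boxes_of [(0.65, [554.9, 315.2, 26.1])]
wax_tin tip_of [(0.9, [556.4, 319.9, 1.5])]
crate boxes_of [(0.92, [543.6, 281.0, 22.5]), (0.33, [499.1, -90.9, 33.1])]
crate tip_of []
```

View pics/scene0.png

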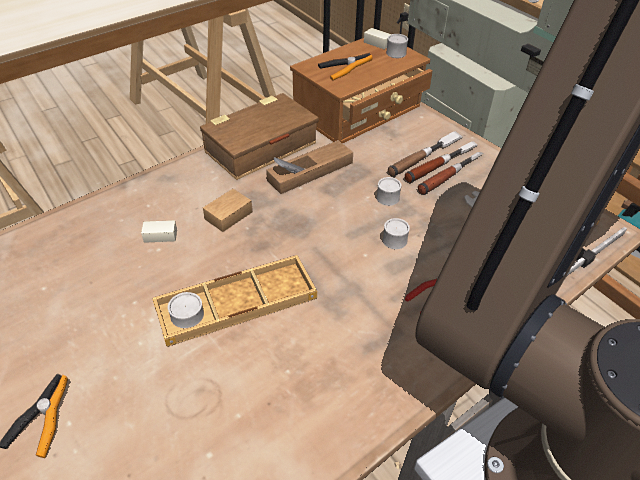

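View pics/top0.png

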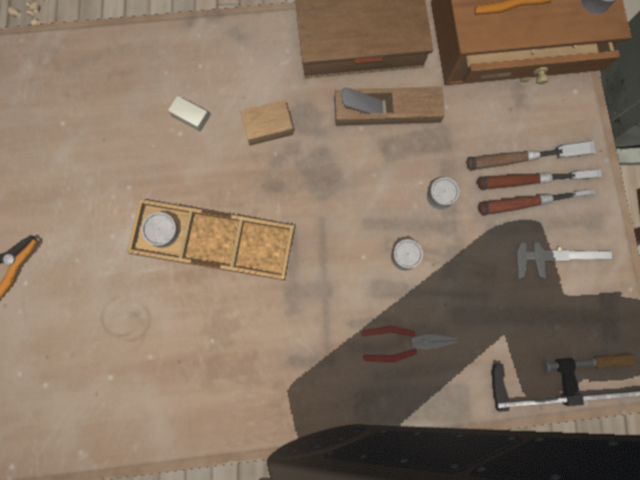

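The scene view shows the crate around (235,300), with the wide tin in its left (+y) cell at (185,310). The two tall tins are at (389,190) and (396,233), and the top view agrees, with tins at (444,191) and (407,253). I'll zoom in to measure more exactly.

```bash
python3 - <<'E'
import cv2
t=cv2.imread("pics/top0.png"); s=cv2.imread("pics/scene0.png")
cv2.imwrite("pics/tc.png",cv2.resize(t[185:285,120:310],None,fx=4,fy=4,interpolation=cv2.INTER_CUBIC))
cv2.imwrite("pics/tt.png",cv2.resize(t[170:280,380:470],None,fx=5,fy=5,interpolation=cv2.INTER_CUBIC))
cv2.imwrite("pics/sc.png",cv2.resize(s[250:350,145:325],None,fx=4,fy=4,interpolation=cv2.INTER_CUBIC))
cv2.imwrite("pics/st.png",cv2.resize(s[170:260,365:425],None,fx=6,fy=6,interpolation=cv2.INTER_CUBIC))
E
```

```text
(no output)
```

View pics/tc.png

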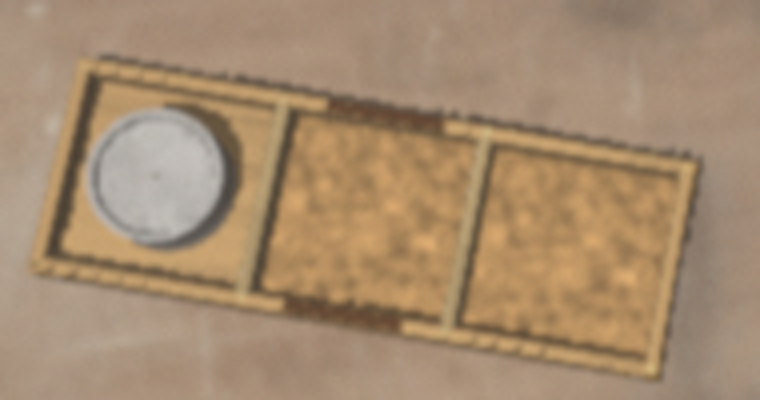

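View pics/tt.png

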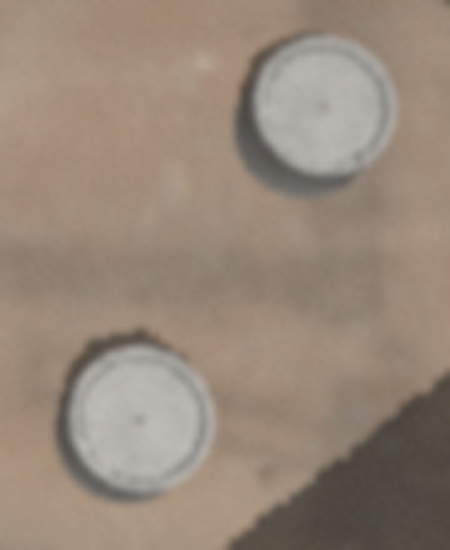

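View pics/sc.png

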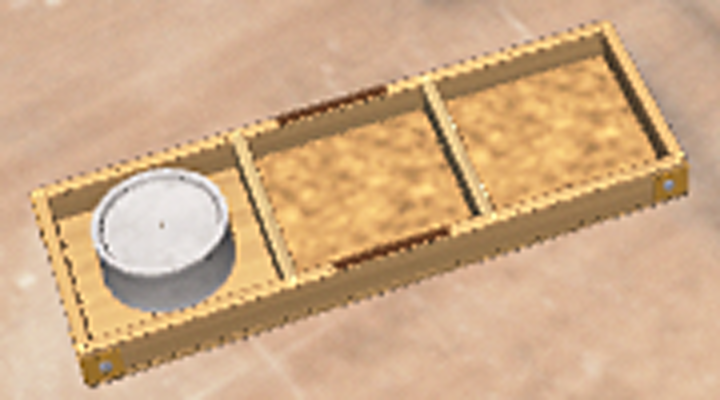

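View pics/st.png

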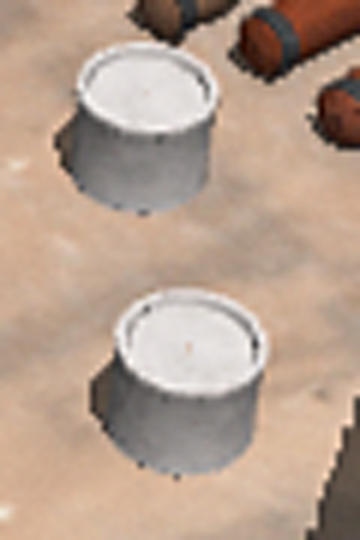

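```bash
cat > h.py <<'E'
import numpy as np
from cell import env
def onz(p,uv,z):
    f=240/np.tan(np.radians(p["vertical_fov"])/2); W=np.array(p["world_to_cam"]); R=W[:3,:3]; c=-R.T@W[:3,3]
    d=R.T@np.array([(uv[0]-p["cx"])/f,(uv[1]-p["cy"])/f,1]); return (c+d*(z-c[2])/d[2])[:2]
def proj(p,X):
    f=240/np.tan(np.radians(p["vertical_fov"])/2); W=np.array(p["world_to_cam"]); q=W[:3,:3]@np.array(X,float)+W[:3,3]
    return np.array([f*q[0]/q[2]+p["cx"],f*q[1]/q[2]+p["cy"]])
E
python3 - <<'E'
from h import *
from scipy.optimize import least_squares
P={"top":dict(r=[(142.5,200),(294.2,225.7),(285,279.2),(128.7,252)],A=(444.6,191.2),B=(408,254),w=(159.2,229)),
"scene":dict(r=[(154.2,298.2),(296.2,256.2),(316.7,289.2),(166.2,337.5)],A=(389.3,184.7),B=(396.3,227.5),w=(185,305))}
loc=np.array([(46,132),(46,-132),(-46,-132),(-46,132)])
for c,d in P.items():
    p=env.read_camera(c); k=np.array([onz(p,u,24) for u in d["r"]])
    print(c,k.round(1).tolist())
    def f(v):
        a=v[2]; R=np.array([[np.cos(a),-np.sin(a)],[np.sin(a),np.cos(a)]]); return (loc@R.T+v[:2]-k).ravel()
    s=least_squares(f,[540,235,-.1],x_scale=[100,100,1]); print(s.x, s.fun.round(1))
    a=s.x[2];R=np.array([[np.cos(a),-np.sin(a)],[np.sin(a),np.cos(a)]])
    print("cells",[(R@[0,y]+s.x[:2]).round(1) for y in(86,0,-86)])
    print("A",onz(p,d["A"],37).round(1),"B",onz(p,d["B"],37).round(1),"wax",onz(p,d["w"],33).round(1))
E
```

```text
top [[607.8, 347.5], [558.3, 93.2], [468.6, 109.8], [519.7, 367.1]]
[ 5.38605954e+02  2.29382910e+02 -1.94706352e-01] [ 1.5  2.5 -0.1 -2.2 -0.7 -1.  -0.7  0.7]
cells [array([555.2, 313.8]), array([538.6, 229.4]), array([522., 145.])]
A [ 609.8 -161.6] B [504.2 -93.8] wax [555.6 315.7]
scene [[605.5, 350.5], [555.6, 97.6], [469.9, 110.5], [519.1, 366.8]]
[ 5.37516159e+02  2.31356664e+02 -1.89564351e-01] [ 2.1  1.8  2.2 -4.5 -2.4 -0.1 -1.9  2.8]
cells [array([553.7, 315.8]), array([537.5, 231.4]), array([521.3, 146.9])]
A [ 610.  -162.2] B [504.  -93.2] wax [555.8 315.6]
```

Emit:
{"api": "drive_tool", "payload": {
  "increments": [
    [[0,0,0],[0,0,0.84]],
    [[0,0,0],[0,0,0.84]],
    [[0,0,0],[0,0,0.84]],
    [[0,0,0],[0,0,0.84]],
    [[0,0,0],[0,0,0.84]]
  ],
  "jaw": 0.5
}}

```text
t: 1.22
eef_pos: [206.0, -590.1, 214.6]
tcp_rot: [3.142, -0.0, -0.003]
ft_force: [1.0, 0.8, -0.1]
opening: 0.763
```

Emit:
{"api": "drive_tool", "payload": {
  "increments": [
    [[0.67,-0.71,0],[0,0,0]],
    [[0.67,-0.71,0],[0,0,0]],
    [[0.67,-0.71,0],[0,0,0]],
    [[0.67,-0.71,0],[0,0,0]],
    [[0.67,-0.71,0],[0,0,0]]
  ]
}}

```text
t: 1.63
eef_pos: [307.2, -482.6, 214.7]
tcp_rot: [3.141, -0.0, -0.0]
ft_force: [0.1, 0.1, 0.8]
opening: 0.749
```

Emit:
{"api": "drive_tool", "payload": {
  "increments": [
    [[0.67,-0.71,0],[0,0,0]],
    [[0.67,-0.71,0],[0,0,0]],
    [[0.67,-0.71,0],[0,0,0]],
    [[0.67,-0.71,0],[0,0,0]],
    [[0.67,-0.71,0],[0,0,0]]
  ]
}}

```text
t: 2.05
eef_pos: [407.9, -376.0, 214.8]
tcp_rot: [3.141, -0.0, -0.0]
ft_force: [1.0, -0.3, 0.6]
opening: 0.749
```

Emit:
{"api": "drive_tool", "payload": {
  "increments": [
    [[0.67,-0.71,0.2],[0,0,0]],
    [[0.67,-0.71,0.2],[0,0,0]],
    [[0.67,-0.71,0.2],[0,0,0]],
    [[0.67,-0.71,0.2],[0,0,0]],
    [[0.67,-0.71,0.2],[0,0,0]]
  ]
}}

```text
t: 2.47
eef_pos: [508.4, -269.5, 184.5]
tcp_rot: [3.141, -0.0, -0.0]
ft_force: [-0.3, -0.4, 0.2]
opening: 0.751
```

Emit:
{"api": "drive_tool", "payload": {
  "increments": [
    [[0.67,-0.71,0.4],[0,0,0]],
    [[0.67,-0.71,0.4],[0,0,0]],
    [[0.67,-0.71,0.4],[0,0,0]],
    [[0.67,-0.71,0.4],[0,0,0]],
    [[0.67,-0.71,0.4],[0,0,0]]
  ]
}}

```text
t: 2.88
eef_pos: [609.0, -163.0, 124.1]
tcp_rot: [3.141, -0.0, -0.0]
ft_force: [0.4, -0.6, -0.6]
opening: 0.751
```

Emit:
{"api": "drive_tool", "payload": {
  "increments": [
    [[0.03,-0.03,0.8],[0,0,0]],
    [[0,0,0.8],[0,0,0]],
    [[0,0,0.8],[0,0,0]],
    [[0,0,0.6],[0,0,0]],
    [[0,0,0.4],[0,0,0]]
  ]
}}

```text
t: 3.3
eef_pos: [608.4, -163.0, 20.6]
tcp_rot: [-3.141, 0.002, -0.0]
ft_force: [0.1, 0.3, -0.7]
opening: 0.75
```

```bash
python3 - <<'E'
from h import *; import cv2
p=env.read_camera("scene"); cv2.imwrite("pics/s1.png",cv2.resize(p["pixels"][100:280,290:530],None,fx=3,fy=3))
print(env.state()["eef_pos"])
E
```

```text
[ 607.76670856 -162.87453213   19.23931001]
```

View pics/s1.png

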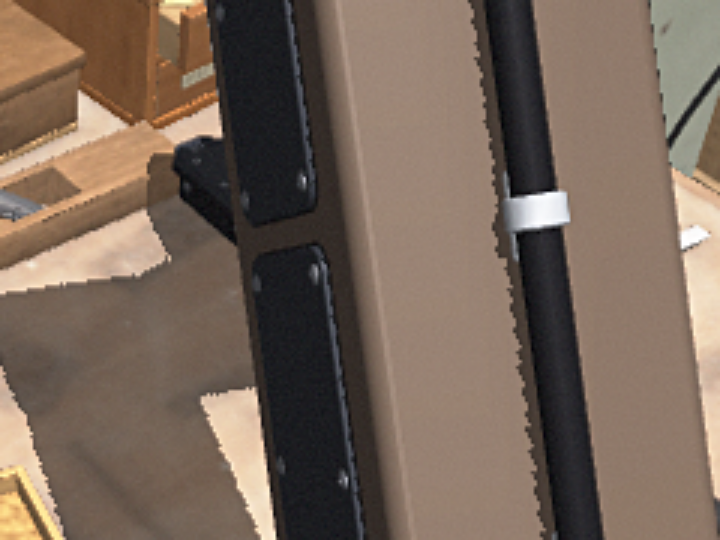

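The arm hides the tin in this view. I'll go by the numbers: raise slightly and close.

Emit:
{"api": "drive_tool", "payload": {
  "increments": [
    [[0.07,0,-0.1],[0,0,0]],
    [[0,0,0],[0,0,0]]
  ]
}}

```text
t: 3.52
eef_pos: [612.1, -163.6, 27.0]
tcp_rot: [3.141, -0.002, -0.0]
ft_force: [-0.1, -0.5, 0.8]
opening: 0.75
```

Emit:
{"api": "drive_tool", "payload": {
  "increments": [
    [[0,0,0],[0,0,0]],
    [[0,0,0],[0,0,0]],
    [[0,0,0],[0,0,0]],
    [[0,0,0],[0,0,0]],
    [[0,0,0],[0,0,0]]
  ],
  "jaw": -1
}}

```text
t: 3.93
eef_pos: [611.2, -163.4, 26.2]
tcp_rot: [3.141, -0.001, -0.0]
ft_force: [-0.5, -0.5, 4.2]
opening: 0.499
```

Emit:
{"api": "drive_tool", "payload": {
  "increments": [
    [[0,0,0],[0,0,0]],
    [[0,0,0],[0,0,0]],
    [[0,0,0],[0,0,0]]
  ]
}}

```text
t: 4.18
eef_pos: [611.2, -163.3, 26.1]
tcp_rot: [3.141, -0.001, -0.0]
ft_force: [-1.4, 0.5, 5.9]
opening: 0.499
```

Emit:
{"api": "drive_tool", "payload": {
  "increments": [
    [[0,0,-0.3],[0,0,0]],
    [[0,0,-0.6],[0,0,0]],
    [[0,0,-0.8],[0,0,0]],
    [[0,0,-0.8],[0,0,0]],
    [[0,0,-0.5],[0,0,0]]
  ]
}}

```text
t: 4.6
eef_pos: [611.5, -163.5, 118.3]
tcp_rot: [3.141, -0.002, -0.0]
ft_force: [0.1, -0.3, -0.1]
opening: 0.493
```

Emit:
{"api": "drive_tool", "payload": {
  "increments": [
    [[-0.16,-0.4,0],[0,0,0]],
    [[-0.16,-0.8,0],[0,0,0]],
    [[-0.16,-0.9,0],[0,0,0]],
    [[-0.16,-0.9,0],[0,0,0]],
    [[-0.16,-0.9,0],[0,0,0]]
  ]
}}

```text
t: 5.02
eef_pos: [585.7, -44.4, 114.7]
tcp_rot: [-3.141, 0.002, -0.001]
ft_force: [-0.1, -0.0, 0.1]
opening: 0.496
```

Emit:
{"api": "drive_tool", "payload": {
  "increments": [
    [[-0.16,-0.9,0],[0,0,0]],
    [[-0.16,-0.9,0],[0,0,0]],
    [[-0.16,-0.9,0],[0,0,0]],
    [[-0.16,-0.9,0],[0,0,0]],
    [[-0.16,-0.9,0],[0,0,0]]
  ]
}}

```text
t: 5.43
eef_pos: [561.5, 90.6, 114.7]
tcp_rot: [3.142, 0.002, -0.0]
ft_force: [-0.1, -0.8, -1.1]
opening: 0.499
```

Emit:
{"api": "drive_tool", "payload": {
  "increments": [
    [[-0.16,-0.9,0],[0,0,0]],
    [[-0.16,-0.9,0],[0,0,0]],
    [[-0.16,-0.9,0],[0,0,0]],
    [[-0.16,-0.9,0],[0,0,0]],
    [[-0.16,-0.9,0],[0,0,0]]
  ]
}}

```text
t: 5.85
eef_pos: [537.4, 225.3, 114.7]
tcp_rot: [3.141, 0.002, 0.0]
ft_force: [0.6, 0.9, -0.9]
opening: 0.497
```

```bash
python3 - <<'E'
from h import *; import cv2
p=env.read_camera("scene"); cv2.imwrite("pics/s2.png",p["pixels"])
s=env.state(); print(s["eef_pos"],s["tcp_rot"],s["ft_force"],s["opening"])
E
```

```text
[536.64940908 229.01911519 114.74160795] [-3.14106935e+00  1.43858900e-03  1.84592010e-03] [-2.55117717  3.65596661 -1.34449528] 0.49974536390056895
```

View pics/s2.png

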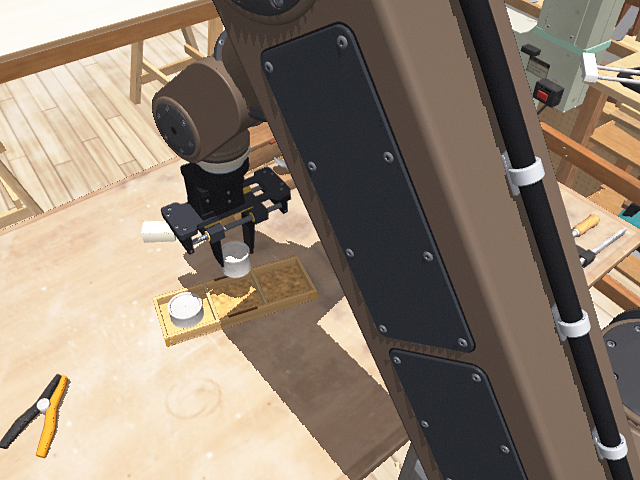

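The tin is gripped and looks upright at (237,260), above the crate. I'll zoom in to measure its height below the TCP.

```bash
python3 - <<'E'
from h import *; import cv2
p=env.read_camera("scene"); cv2.imwrite("pics/s3.png",cv2.resize(p["pixels"][210:330,170:290],None,fx=5,fy=5,interpolation=cv2.INTER_CUBIC))
s=env.state(); e=s["eef_pos"]; print(e)
W=np.array(p["world_to_cam"]);cam=-W[:3,:3].T@W[:3,3]
d=cam[:2]-e[:2]; d/=np.linalg.norm(d)
for off in (20,24,28,32):
  # front bottom silhouette point (toward cam)
  print(off,((proj(p,[e[0]+24*d[0],e[1]+24*d[1],e[2]-off])-[170,210])*5).round(), ((proj(p,[e[0],e[1],e[2]-off+38])-[170,210])*5).round())
E
```

```text
[537.06957233 227.0692733  114.65362923]
20 [329. 329.] [311. 193.]
24 [330. 337.] [312. 202.]
28 [332. 345.] [313. 210.]
32 [333. 354.] [315. 219.]
```

View pics/s3.png

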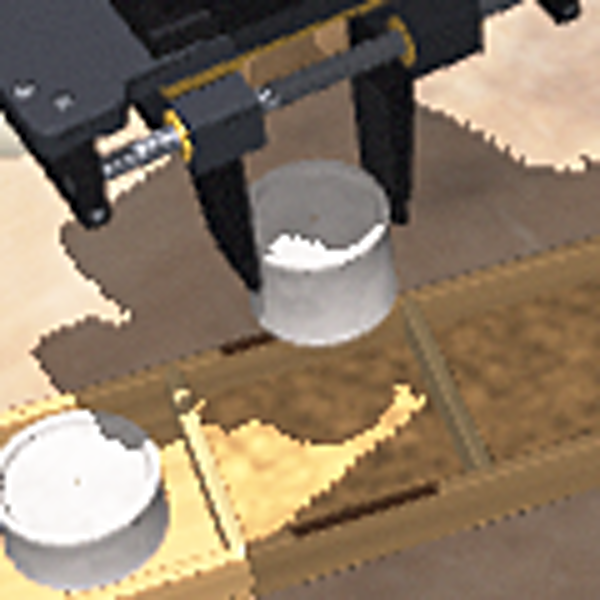

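Emit:
{"api": "drive_tool", "payload": {
  "increments": [
    [[0.04,-0.1,0.3],[0,0,0]],
    [[0,0,0.6],[0,0,0]],
    [[0,0,0.6],[0,0,0]],
    [[0,0,0.4],[0,0,0]],
    [[0,0,0.2],[0,0,0]]
  ]
}}

```text
t: 6.37
eef_pos: [539.4, 225.8, 50.2]
tcp_rot: [3.141, 0.003, -0.001]
ft_force: [0.6, -0.4, -0.4]
opening: 0.499
```

Emit:
{"api": "drive_tool", "payload": {
  "increments": [
    [[0,0,0.1],[0,0,0]],
    [[0,0,0.0],[0,0,0]],
    [[0,0,0],[0,0,0]]
  ]
}}

```text
t: 6.62
eef_pos: [540.6, 226.6, 50.0]
tcp_rot: [-3.142, -0.001, -0.001]
ft_force: [-0.2, -0.9, -0.6]
opening: 0.496
```

```bash
python3 - <<'E'
from h import *; import cv2
p=env.read_camera("scene"); cv2.imwrite("pics/s4.png",cv2.resize(p["pixels"][210:330,170:290],None,fx=5,fy=5,interpolation=cv2.INTER_CUBIC))
s=env.state(); print(s["eef_pos"],s["ft_force"])
E
```

```text
[540.71651448 226.68553959  50.23339719] [ 0.53416077 -0.19988947 -1.25361314]
```

View pics/s4.png

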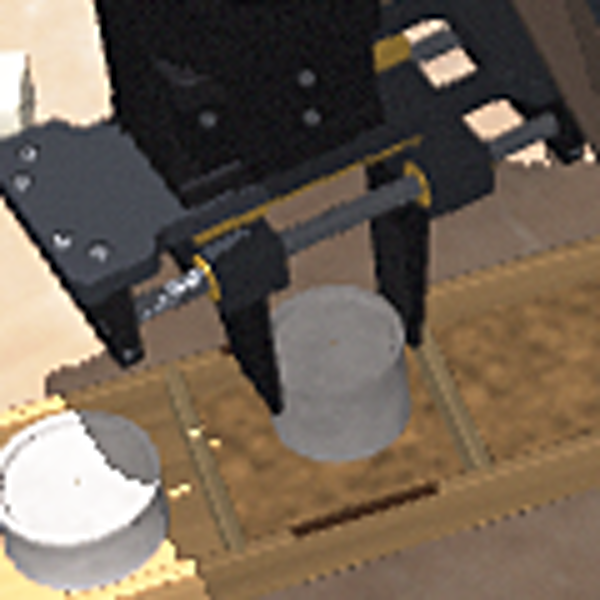

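The tin is centred over the middle cell at (340,400) in this crop. I'll lower it the rest of the way slowly, watching the force.

Emit:
{"api": "drive_tool", "payload": {
  "increments": [
    [[-0.08,-0.1,0.12],[0,0,0]],
    [[0,0,0.12],[0,0,0]],
    [[0,0,0.09],[0,0,0]],
    [[0,0,0],[0,0,0]],
    [[0,0,0],[0,0,0]]
  ]
}}

```text
t: 7.08
eef_pos: [537.8, 229.7, 39.5]
tcp_rot: [3.141, 0.0, -0.0]
ft_force: [0.0, 0.2, -0.9]
opening: 0.501
```

Emit:
{"api": "drive_tool", "payload": {
  "increments": [
    [[0,0,0.06],[0,0,0]],
    [[0,0,0],[0,0,0]],
    [[0,0,0],[0,0,0]]
  ]
}}

```text
t: 7.33
eef_pos: [538.0, 229.7, 37.9]
tcp_rot: [3.142, 0.0, -0.0]
ft_force: [-0.4, -0.2, -1.8]
opening: 0.496
```

Emit:
{"api": "drive_tool", "payload": {
  "increments": [
    [[0,0,0.04],[0,0,0]],
    [[0,0,0],[0,0,0]],
    [[0,0,0],[0,0,0]]
  ]
}}

```text
t: 7.58
eef_pos: [537.9, 229.7, 36.6]
tcp_rot: [3.141, -0.0, -0.0]
ft_force: [-0.1, -0.7, -2.0]
opening: 0.495
```

Emit:
{"api": "drive_tool", "payload": {
  "increments": [
    [[0,0,0.04],[0,0,0]],
    [[0,0,0],[0,0,0]],
    [[0,0,0],[0,0,0]]
  ]
}}

```text
t: 7.83
eef_pos: [537.9, 229.7, 35.4]
tcp_rot: [3.141, 0.0, -0.0]
ft_force: [0.4, -0.2, -0.8]
opening: 0.498
```

Emit:
{"api": "drive_tool", "payload": {
  "increments": [
    [[0,0,0.03],[0,0,0]],
    [[0,0,0],[0,0,0]],
    [[0,0,0],[0,0,0]]
  ]
}}

```text
t: 8.08
eef_pos: [537.9, 229.7, 34.5]
tcp_rot: [3.141, 0.0, -0.0]
ft_force: [-1.0, 0.3, -1.4]
opening: 0.497
```

Emit:
{"api": "drive_tool", "payload": {
  "increments": [
    [[0,0,0.04],[0,0,0]],
    [[0,0,0],[0,0,0]],
    [[0,0,0],[0,0,0]]
  ]
}}

```text
t: 8.33
eef_pos: [538.1, 229.7, 34.1]
tcp_rot: [-3.142, -0.001, -0.0]
ft_force: [-1.9, -1.1, 8.0]
opening: 0.496
```

Emit:
{"api": "drive_tool", "payload": {
  "increments": [
    [[0,0,0.03],[0,0,0]],
    [[0,0,0],[0,0,0]],
    [[0,0,0],[0,0,0]]
  ]
}}

```text
t: 8.58
eef_pos: [538.1, 229.8, 34.1]
tcp_rot: [-3.141, -0.001, -0.0]
ft_force: [-5.0, -0.8, 18.6]
opening: 0.496
```

The tin touched down at z 34.1, as predicted. I'll ease off the load and then open partway.

Emit:
{"api": "drive_tool", "payload": {
  "increments": [
    [[0,0,-0.05],[0,0,0]],
    [[0,0,0],[0,0,0]]
  ]
}}

```text
t: 8.75
eef_pos: [538.1, 229.8, 34.4]
tcp_rot: [-3.141, -0.001, -0.0]
ft_force: [-0.6, -0.5, -1.3]
opening: 0.494
```

Emit:
{"api": "drive_tool", "payload": {
  "increments": [
    [[0,0,0],[0,0,0]],
    [[0,0,0],[0,0,0]],
    [[0,0,0],[0,0,0]],
    [[0,0,0],[0,0,0]]
  ],
  "jaw": 0.3
}}

```text
t: 9.08
eef_pos: [537.9, 229.7, 33.8]
tcp_rot: [3.141, 0.0, -0.0]
ft_force: [-0.0, -0.2, 0.3]
opening: 0.642
```

Emit:
{"api": "drive_tool", "payload": {
  "increments": [
    [[0,0,-0.2],[0,0,0]],
    [[0,0,-0.6],[0,0,0]],
    [[0,0,-0.9],[0,0,0]],
    [[0,0,-0.9],[0,0,0]],
    [[0,0,-0.4],[0,0,0]]
  ]
}}

```text
t: 9.5
eef_pos: [538.8, 230.0, 127.4]
tcp_rot: [-3.141, -0.003, -0.0]
ft_force: [0.4, 0.3, 0.5]
opening: 0.65
```

Emit:
{"api": "drive_tool", "payload": {
  "increments": [
    [[-0.08,0.5,0],[0,0,0]],
    [[-0.08,0.8,0],[0,0,0]],
    [[-0.08,0.8,0],[0,0,0]],
    [[-0.08,0.8,0],[0,0,0]],
    [[-0.08,0.8,0],[0,0,0]]
  ],
  "jaw": 0.5
}}

```text
t: 9.92
eef_pos: [525.0, 117.0, 123.4]
tcp_rot: [3.141, 0.001, 0.0]
ft_force: [1.1, -0.2, -0.5]
opening: 0.749
```

Emit:
{"api": "drive_tool", "payload": {
  "increments": [
    [[-0.08,0.8,0],[0,0,0]],
    [[-0.08,0.8,0],[0,0,0]],
    [[-0.08,0.8,0],[0,0,0]],
    [[-0.08,0.8,0],[0,0,0]],
    [[-0.08,0.8,0],[0,0,0]]
  ]
}}

```text
t: 10.33
eef_pos: [512.8, -3.0, 123.5]
tcp_rot: [3.142, 0.001, -0.0]
ft_force: [0.3, 0.4, 0.4]
opening: 0.753
```

Emit:
{"api": "drive_tool", "payload": {
  "increments": [
    [[-0.08,0.8,0],[0,0,0]],
    [[-0.08,0.8,0],[0,0,0]],
    [[-0.08,0.8,0],[0,0,0]],
    [[-0.08,0.68,0],[0,0,0]],
    [[0,0,0],[0,0,0]]
  ]
}}

```text
t: 10.75
eef_pos: [503.3, -96.8, 123.5]
tcp_rot: [3.141, 0.001, -0.003]
ft_force: [0.1, 0.2, 0.1]
opening: 0.749
```

```bash
python3 - <<'E'
from h import *; import cv2
p=env.read_camera("scene"); cv2.imwrite("pics/s5.png",p["pixels"])
print([(round(d["score"],2),np.round(d["point"],1).tolist()) for d in env.tip_of("tin_1",p)])
q=env.read_camera("top"); cv2.imwrite("pics/t5.png",q["pixels"])
print(env.state()["eef_pos"])
E
```

```text
[(0.98, [539.8, 231.6, 7.3]), (0.42, [502.5, -93.9, -1.5])]
[503.70517269 -93.68208018 123.65752417]
```

View pics/s5.png

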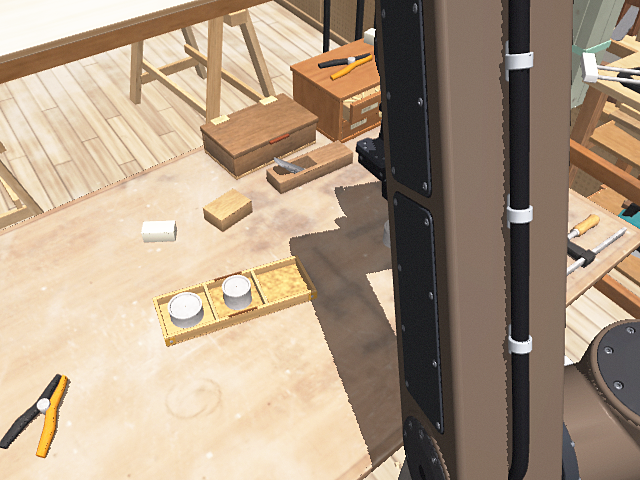

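View pics/t5.png

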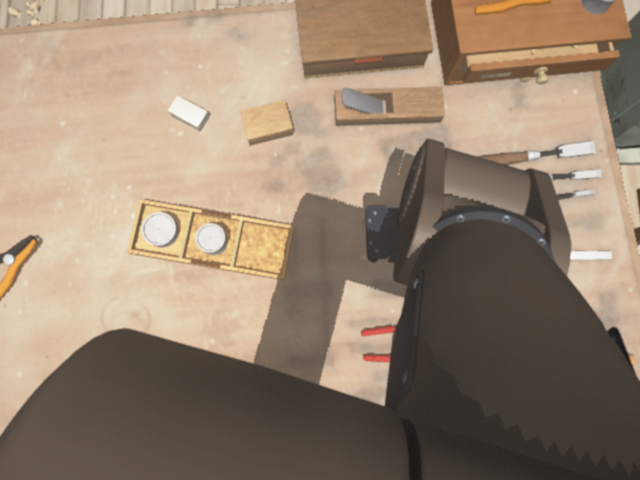

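The first tin stands in the middle cell at (237,292) in the scene view, and the wide tin hasn't moved. Next is the second tin.

Emit:
{"api": "drive_tool", "payload": {
  "increments": [
    [[0,0,0.6],[0,0,0]],
    [[0,0,0.9],[0,0,0]],
    [[0,0,0.9],[0,0,0]],
    [[0,0,0.6],[0,0,0]],
    [[0,0,0.2],[0,0,0]]
  ]
}}

```text
t: 11.32
eef_pos: [503.0, -92.4, 25.6]
tcp_rot: [-3.14, 0.004, 0.001]
ft_force: [0.6, 0.8, -0.3]
opening: 0.753
```

Emit:
{"api": "drive_tool", "payload": {
  "increments": [
    [[0,0,0],[0,0,0]],
    [[0,0,0],[0,0,0]],
    [[0,0,0],[0,0,0]]
  ]
}}

```text
t: 11.57
eef_pos: [504.8, -93.5, 29.1]
tcp_rot: [3.141, -0.001, 0.0]
ft_force: [-0.3, -0.7, 0.5]
opening: 0.752
```

Emit:
{"api": "drive_tool", "payload": {
  "increments": [
    [[0,0,0.14],[0,0,0]],
    [[0,0,0],[0,0,0]],
    [[0,0,0],[0,0,0]]
  ]
}}

```text
t: 11.82
eef_pos: [504.4, -93.7, 24.2]
tcp_rot: [3.141, -0.001, -0.0]
ft_force: [-0.1, 0.8, 0.5]
opening: 0.753
```

Emit:
{"api": "drive_tool", "payload": {
  "increments": [
    [[0,0,0],[0,0,0]],
    [[0,0,0],[0,0,0]],
    [[0,0,0],[0,0,0]],
    [[0,0,0],[0,0,0]],
    [[0,0,0],[0,0,0]]
  ],
  "jaw": -1
}}

```text
t: 12.23
eef_pos: [504.3, -93.7, 23.9]
tcp_rot: [3.141, -0.0, -0.0]
ft_force: [0.6, 0.1, 1.8]
opening: 0.497
```

Emit:
{"api": "drive_tool", "payload": {
  "increments": [
    [[0,0,0],[0,0,0]],
    [[0,0,0],[0,0,0]],
    [[0,0,0],[0,0,0]]
  ]
}}

```text
t: 12.48
eef_pos: [504.3, -93.7, 23.9]
tcp_rot: [3.141, -0.0, -0.0]
ft_force: [-0.3, -0.3, 1.7]
opening: 0.501
```

Emit:
{"api": "drive_tool", "payload": {
  "increments": [
    [[0,0,-0.3],[0,0,0]],
    [[0,0,-0.6],[0,0,0]],
    [[0,0,-0.8],[0,0,0]],
    [[0,0,-0.8],[0,0,0]],
    [[0,0,-0.5],[0,0,0]]
  ]
}}

```text
t: 12.9
eef_pos: [504.6, -93.7, 116.3]
tcp_rot: [3.141, -0.002, -0.0]
ft_force: [-0.0, -0.2, -0.4]
opening: 0.497
```

Emit:
{"api": "drive_tool", "payload": {
  "increments": [
    [[0.05,-0.4,0],[0,0,0]],
    [[0.05,-0.7,0],[0,0,0]],
    [[0.05,-0.8,0],[0,0,0]],
    [[0.05,-0.8,0],[0,0,0]],
    [[0.05,-0.8,0],[0,0,0]]
  ]
}}

```text
t: 13.32
eef_pos: [511.3, 13.0, 113.4]
tcp_rot: [-3.142, 0.001, -0.001]
ft_force: [1.1, 0.1, -0.9]
opening: 0.497
```

Emit:
{"api": "drive_tool", "payload": {
  "increments": [
    [[0.05,-0.8,0],[0,0,0]],
    [[0.05,-0.8,0],[0,0,0]],
    [[0.05,-0.8,0],[0,0,0]],
    [[0.05,-0.8,0],[0,0,0]],
    [[0.05,-0.8,0],[0,0,0]]
  ]
}}

```text
t: 13.73
eef_pos: [518.6, 133.1, 113.2]
tcp_rot: [3.141, 0.001, -0.0]
ft_force: [0.8, 0.8, -0.8]
opening: 0.498
```

Emit:
{"api": "drive_tool", "payload": {
  "increments": [
    [[0.08,-0.5,0],[0,0,0]],
    [[0,0,0],[0,0,0]],
    [[0,0,0],[0,0,0]]
  ]
}}

```text
t: 13.98
eef_pos: [521.1, 147.2, 113.2]
tcp_rot: [3.141, 0.001, 0.002]
ft_force: [-0.3, -0.1, -2.2]
opening: 0.497
```

Emit:
{"api": "drive_tool", "payload": {
  "increments": [
    [[0,0,0.3],[0,0,0]],
    [[0,0,0.6],[0,0,0]],
    [[0,0,0.6],[0,0,0]],
    [[0,0,0.5],[0,0,0]],
    [[0,0,0.2],[0,0,0]]
  ]
}}

```text
t: 14.4
eef_pos: [520.6, 145.2, 45.4]
tcp_rot: [3.141, 0.003, -0.002]
ft_force: [0.2, 0.2, -0.8]
opening: 0.497
```

Emit:
{"api": "drive_tool", "payload": {
  "increments": [
    [[0,0,0],[0,0,0]],
    [[0,0,0.0],[0,0,0]],
    [[0,0,0],[0,0,0]]
  ]
}}

```text
t: 14.65
eef_pos: [522.1, 146.1, 48.4]
tcp_rot: [-3.142, -0.001, -0.001]
ft_force: [-0.3, 0.2, -1.1]
opening: 0.493
```

```bash
python3 - <<'E'
from h import *; import cv2
p=env.read_camera("scene"); cv2.imwrite("pics/s6.png",cv2.resize(p["pixels"][210:330,200:320],None,fx=5,fy=5,interpolation=cv2.INTER_CUBIC))
s=env.state(); print(s["eef_pos"],s["ft_force"])
E
```

```text
[522.11635631 146.13928984  48.53749054] [ 0.04494275  0.08547866 -0.67008159]
```

View pics/s6.png

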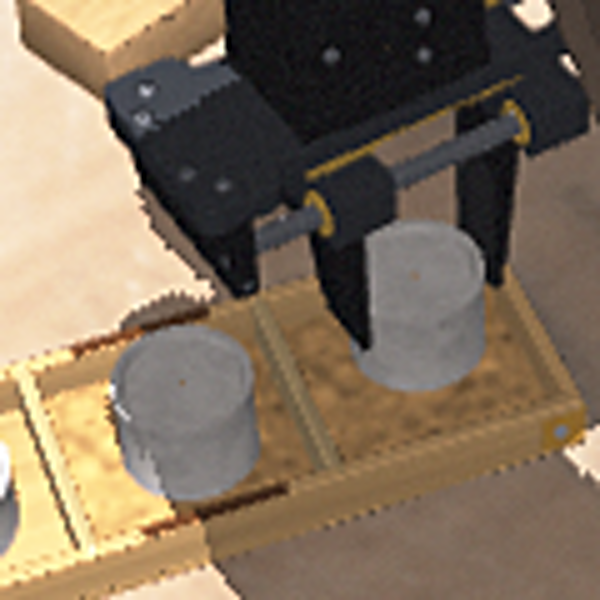

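The second tin hangs upright and centred over the right-hand cell at (420,310) in this crop. I'll lower it gently.

Emit:
{"api": "drive_tool", "payload": {
  "increments": [
    [[0,0,0.15],[0,0,0]],
    [[0,0,0.15],[0,0,0]],
    [[0,0,0.1],[0,0,0]],
    [[0,0,0],[0,0,0]],
    [[0,0,0],[0,0,0]]
  ]
}}

```text
t: 15.12
eef_pos: [521.6, 146.3, 35.6]
tcp_rot: [3.141, 0.0, -0.0]
ft_force: [0.6, 0.3, -0.1]
opening: 0.499
```

Emit:
{"api": "drive_tool", "payload": {
  "increments": [
    [[0,0,0.05],[0,0,0]],
    [[0,0,0],[0,0,0]],
    [[0,0,0],[0,0,0]]
  ]
}}

```text
t: 15.37
eef_pos: [521.7, 146.3, 34.3]
tcp_rot: [3.141, 0.0, -0.0]
ft_force: [0.3, 0.3, -0.5]
opening: 0.499
```

Emit:
{"api": "drive_tool", "payload": {
  "increments": [
    [[0,0,0.04],[0,0,0]],
    [[0,0,0],[0,0,0]],
    [[0,0,0],[0,0,0]]
  ]
}}

```text
t: 15.62
eef_pos: [521.7, 146.3, 33.1]
tcp_rot: [3.141, 0.0, -0.0]
ft_force: [-0.1, -0.7, -0.3]
opening: 0.496
```

Emit:
{"api": "drive_tool", "payload": {
  "increments": [
    [[0,0,0.04],[0,0,0]],
    [[0,0,0],[0,0,0]],
    [[0,0,0],[0,0,0]]
  ]
}}

```text
t: 15.87
eef_pos: [521.8, 146.3, 31.9]
tcp_rot: [3.142, -0.0, -0.0]
ft_force: [0.1, 0.7, -0.5]
opening: 0.498
```

Emit:
{"api": "drive_tool", "payload": {
  "increments": [
    [[0,0,0.02],[0,0,0]],
    [[0,0,0],[0,0,0]],
    [[0,0,0],[0,0,0]]
  ]
}}

```text
t: 16.12
eef_pos: [521.8, 146.3, 31.9]
tcp_rot: [3.142, -0.001, -0.0]
ft_force: [-2.5, -0.1, 7.6]
opening: 0.5
```

It touched down at 31.9, with light contact. I'll release and retreat.

Emit:
{"api": "drive_tool", "payload": {
  "increments": [
    [[0,0,-0.02],[0,0,0]],
    [[0,0,0],[0,0,0]],
    [[0,0,0],[0,0,0]],
    [[0,0,0],[0,0,0]],
    [[0,0,0],[0,0,0]]
  ],
  "jaw": 0.3
}}

```text
t: 16.53
eef_pos: [521.7, 146.3, 31.8]
tcp_rot: [3.141, 0.0, -0.0]
ft_force: [-1.2, 0.3, 0.2]
opening: 0.65
```

Emit:
{"api": "drive_tool", "payload": {
  "increments": [
    [[0,0,-0.2],[0,0,0]],
    [[0,0,-0.6],[0,0,0]],
    [[0,0,-0.9],[0,0,0]],
    [[0,0,-0.9],[0,0,0]],
    [[0,0,-0.9],[0,0,0]]
  ]
}}

```text
t: 16.95
eef_pos: [521.4, 146.3, 138.4]
tcp_rot: [3.141, 0.0, -0.0]
ft_force: [0.3, -0.4, 0.5]
opening: 0.651
```

Emit:
{"api": "drive_tool", "payload": {
  "increments": [
    [[0,0.5,-0.4],[0,0,0]],
    [[0,0.8,0],[0,0,0]],
    [[0,0.8,0],[0,0,0]],
    [[0,0.8,0],[0,0,0]],
    [[0,0.8,0],[0,0,0]]
  ]
}}

```text
t: 17.37
eef_pos: [521.5, 34.3, 149.5]
tcp_rot: [3.141, -0.001, 0.0]
ft_force: [1.1, 0.7, -0.3]
opening: 0.651
```

Emit:
{"api": "drive_tool", "payload": {
  "increments": [
    [[0,0.8,0],[0,0,0]],
    [[0,0.8,0],[0,0,0]],
    [[0,0.4,0],[0,0,0]],
    [[0,0,0],[0,0,0]],
    [[0,0,0],[0,0,0]]
  ]
}}

```text
t: 17.78
eef_pos: [521.7, -24.6, 149.1]
tcp_rot: [-3.142, -0.0, -0.002]
ft_force: [0.0, -0.5, 0.1]
opening: 0.647
```

```bash
python3 - <<'E'
from h import *; import cv2
p=env.read_camera("scene"); cv2.imwrite("pics/s7.png",cv2.resize(p["pixels"][230:350,145:325],None,fx=4,fy=4,interpolation=cv2.INTER_CUBIC))
for n in("tin_1","wax_tin"): print([(round(d["score"],2),np.round(d["point"],1).tolist()) for d in env.tip_of(n,p)])
q=env.read_camera("top"); cv2.imwrite("pics/t7.png",cv2.resize(q["pixels"][185:285,120:310],None,fx=4,fy=4,interpolation=cv2.INTER_CUBIC))
s=env.state(); print(s["t"],s["eef_pos"],s["ft_force"])
E
```

```text
[(0.85, [539.2, 230.5, 8.9]), (0.68, [518.5, 148.3, 4.5])]
[(0.76, [558.4, 318.9, 9.7])]
17.9833 [521.65276807 -23.64247381 148.94735739] [0.27049986 0.14831935 0.23841904]
```

View pics/s7.png

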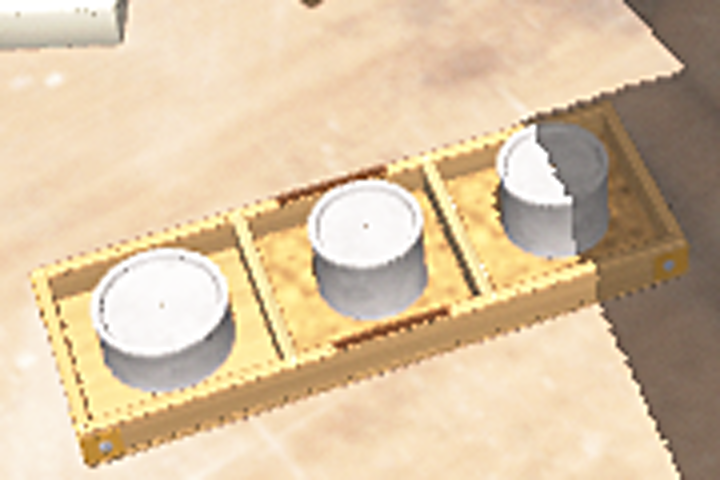

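View pics/t7.png

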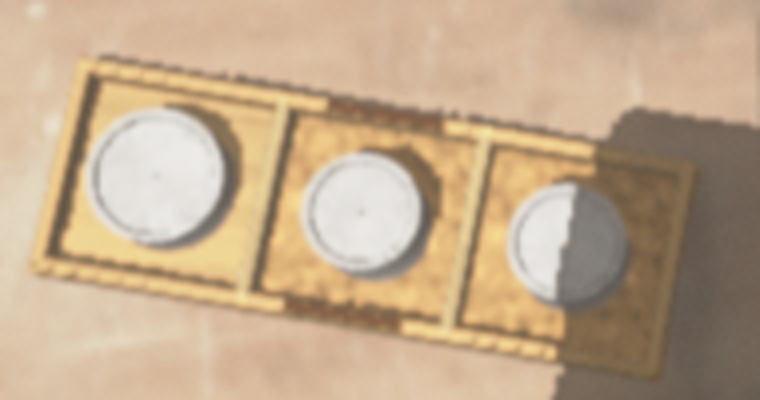

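Both crops show the two tall tins upright in their own cells, with centres at (365,215) and (568,245) in the top view. The wide tin is still at (157,176), where it started.

```bash
python3 -c "
from cell import env
print(env.job_done())"
```

```text
the job is handed in; nothing more can be done
None
```

Both tall tins are in the crate, one in the middle cell and one in the right-hand cell. I lowered each until it touched the cork and eased the load off before opening the jaws. The job was handed in at about 18 s of the 48 s allowed.

- **Touchdown:** the first tin touched down at TCP height 34.1 mm and the second at 31.9 mm. Both match a tin standing on the cork liner at 8 mm. Wrist force at contact was about 19 N for the first tin and 8 N for the second.
- **Position and upright:** the last pictures from both cameras show both tins upright and clear of the walls, and the wide tin still in its cell where it started. The network's positions are within about 4 mm of where I aimed. It put the second tin's base at z 4.5 mm instead of 8 mm, which is within its stated error.
- **Robot clear:** the gripper was about 170 mm to the side of the crate with the TCP about 150 mm up, and the wrist force read close to zero.
- **Not checked by picture:** the arm blocked the view while I picked up the tins, so both grasps were judged from the jaw opening (about 47 mm on a 48 mm tin) and force. I confirmed both in pictures once the tins were lifted.

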